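# Switch on the bench units in order

### The arm

A 6-joint arm with a two-finger parallel gripper is mounted at the origin on a cart in front of the work surface, level with it; the furniture and walls round the work are solid. World frame = base frame: x ahead of the robot, y to its left, z up, the work surface at z = 0. Lengths are in mm, angles in degrees, forces in N, time in s.
With the tool pointing down it reaches from about 300 to 850 mm from the base axis. Payload 4.2 kg.
Tool frame: the origin (TCP) lies between the finger pads; the fingertips stand 19 mm ahead of it and the grasp point (between the pads) is the TCP; z points along the fingers, x is the direction in which the jaws open and shut, and the axes are right-handed (so a half turn about z gives the same grasp; the last joint's range is limited). The gripper opens to 91 mm and grips with 3 to 60 N. Pads are 32 mm wide; open, the fingers measure 118 mm over their backs; the gripper's body (76 mm by 178 mm) begins 60 mm behind the grasp point.
Start: joints at [-77.177, 18.312, 89.639, -0, 72.044, -1.146], TCP at [138.802, -558.01, 232.976] pointing down, gripper open.
Joint ranges: [-177.97, 177.97], [-48.28, 115.42], [12.27, 149.76], [-77.06, 257.06], [2.81, 150.46], [-146.56, 146.56]. Speed limits (degrees/s): [147.25, 147.25, 180, 180, 180, 180].

### API

Orientations are given as [roll, pitch, yaw] about the fixed x, y, z axes, in that order (R = Rz(yaw) Ry(pitch) Rx(roll)).
In Python, from workcell import sensors, grab_frame, env gives the robot as it stands.
- The arm moves only by the tool servo_tool, never from a script. Its argument "motion" is one flat list of numbers, 7 for each row, row after row: the shift along the world's x, y, z in mm, then the turn, a rotation vector about the world's x, y, z in rad, then the opening in per cent of the stroke, from 0 (shut) to 100 (fully open). In form: [x, y, z, rx, ry, rz, grip, x, y, z, rx, ry, rz, grip, ...]. A call has 1 to 10 rows; each row shifts and turns the commanded pose from where the row before left it; what a row does not reach is not made up. A row lasts 1/12 s, in which the tool goes at most 41.7 mm and 7.16 degrees, less where a joint would pass 70% of its speed; a pose out of reach is approached as far as the arm can. A call with a gripper value outside its range is refused whole. The fingers move at their own pace and stop on an object; "newtons" is the grip in N (left out, the last holds). Time passes only in rows, so rows that do not move let the fingers close. It gives the time, the measured TCP pose, the force and the opening at its end, in the units of the state.
- sensors.state(): the state, without advancing time (a new reading comes with each control period).
- grab_frame(name): name is "scene" or "top" or "wrist"; returns a dict with "image" (384x512x3 uint8, red, green, blue), "depth" (384x512 float32, mm along the optical axis (not along the pixel's ray), 0 where there is no reading), "fx", "fy", "cx", "cy" (pixels), "dist_coeffs" ([k1, k2, p1, p2, k3] as OpenCV has them; the pictures are not rectified), "extrinsics" (4x4, takes a point from camera to world coordinates); the wrist camera has in their place "T_tool_cam" (4x4, takes a point from camera to tool coordinates, whose origin is the TCP and whose axes are the tool frame's). Camera axes: x right, y up, looking along -z (the intrinsics and any distortion apply to the point x, -y, -z); pixel columns grow to the right and rows downward; lengths in mm; the calibration is good to about 2 mm. A picture is of the moment at which its call begins: read the wrist's pose just before it.
- env.job_done(): hands the job in, once; it reports no verdict.
The state is a dict: "time_s": time; "qpos": joint angles; "qvel": joint speeds; "effort": joint torques, N m; "ee_pos": TCP position; "ee_rot": TCP orientation; "force": force on the tool from outside, world axes, zero at the start; "torque": the same for the moment, N m; "gripper_width": finger opening in mm.
Only numpy, scipy, OpenCV 4.12 (cv2) and the standard library are available. Lean on these libraries where they do the work, as an engineer would, in place of code of your own. Each camera call takes 0.05 s, during which the arm holds its last target.

### The job

Start up the bench by pressing in the keys of the three white switch boxes, in this order: first the round key, then the square key, and last the long bar key. Press each one gently down with the fingertips until it is well in (it stays in); do not hit it hard, do not press a key before its turn, and do not lift or shove the boxes. Leave the cups and vials standing where they are.

Things in the scene. Friction and masses are not known exactly. Their poses are not given: they have to be found in the camera images.
- round_switch: switch box with the ROUND key: white round housing 90 mm in diameter, 44 mm high; key 38 mm in diameter. The black push key stands 20 mm proud of the middle of the white housing. Box loose, about 0.6 kg, on rubber feet; origin at the centre of its underside, z up
- square_switch: switch box with the SQUARE key: white square housing 84 x 84 mm, 44 mm high; key 36 x 36 mm. The black push key stands 20 mm proud of the middle of the white housing. Box loose, about 0.6 kg, on rubber feet; origin at the centre of its underside, z up
- bar_switch: switch box with the long BAR key: white oblong housing 140 (its x) x 56 (its y) mm, 44 mm high; key 90 (x) x 20 (y) mm. The black push key stands 20 mm proud of the middle of the white housing. Box loose, about 0.6 kg, on rubber feet; origin at the centre of its underside, z up
- round_key_top (a point): centre of the top face of the round key, 64 mm above the worktop when the key is fully out (56 mm when fully in and released); it sinks with the key. The key cap sits on a spring cushion (1.5 N per mm, up to 10 mm): it gives 2 mm while the key goes down and more once the key is at its stop, so pressing the cap down 9 to 16 mm from its start is right; let go, the cap rises by that give
- round_key (a joint): how far the round key is pushed in, m: 0 to 0.001 = out (off) at the start, 0.008 = stop; the switch is on from 0.005. Moves straight down against about 2.5 N and stays where it is pushed
- square_key_top (a point): centre of the top face of the square key, 64 mm above the worktop when the key is fully out (56 mm when fully in and released); it sinks with the key. The key cap sits on a spring cushion (1.5 N per mm, up to 10 mm): it gives 2 mm while the key goes down and more once the key is at its stop, so pressing the cap down 9 to 16 mm from its start is right; let go, the cap rises by that give
- square_key (a joint): how far the square key is pushed in, m: 0 to 0.001 = out (off) at the start, 0.008 = stop; the switch is on from 0.005. Moves straight down against about 2.5 N and stays where it is pushed
- bar_key_top (a point): centre of the top face of the bar key, 64 mm above the worktop when the key is fully out (56 mm when fully in and released); it sinks with the key. The key cap sits on a spring cushion (1.5 N per mm, up to 10 mm): it gives 2 mm while the key goes down and more once the key is at its stop, so pressing the cap down 9 to 16 mm from its start is right; let go, the cap rises by that give
- bar_key (a joint): how far the bar key is pushed in, m: 0 to 0.001 = out (off) at the start, 0.008 = stop; the switch is on from 0.005. Moves straight down against about 2.5 N and stays where it is pushed
- cup_left: specimen cup with yellow lid, 58 mm across, 59 mm high, at the left; bystander; origin under its centre
- cup_right: specimen cup with red lid, 58 mm across, 59 mm high, at the right; bystander; origin under its centre
- vial_left: small vial, 25 mm across, 49 mm high, standing in the left gap between the switch boxes; bystander; origin under its centre
- vial_right: small vial, 25 mm across, 49 mm high, standing in the right gap between the switch boxes; bystander; origin under its centre
Not all that is in view belongs to the job. Leave any green or orange look-alike of the round_switch alone.

How it is judged (in metres and radians):
On the way, in this order (a step that is already met when the one before it is completed fails the run):
1. the round key is in, the other two are out (value of joint round_key above 0.005 m and value of joint each of square_key, bar_key below 0.003 m), for 0.1 s.
2. the square key is in too, the bar key is out (value of joint each of round_key, square_key above 0.005 m and value of joint bar_key below 0.003 m), for 0.1 s.
3. the bar key is in too (value of joint each of round_key, square_key, bar_key above 0.005 m), for 0.1 s.
At the end, for the whole second after the job is handed in: All three keys are pushed in by at least 5 mm of their 8 mm; the switch boxes, cups and vials stand upright (within 0.1 rad), at rest and within 20 mm of where they started (all of step 3 and distance of each of round_switch, square_switch, bar_switch, cup_left, cup_right, vial_left, vial_right from where it was at the start of the episode below 0.02 m and angle between each of round_switch, square_switch, bar_switch, cup_left, cup_right, vial_left, vial_right's own z axis and vertical below 0.1 rad and linear speed of each of round_switch, square_switch, bar_switch, cup_left, cup_right, vial_left, vial_right below 0.02 m/s); the robot touches nothing.
It fails at once if a key is pushed in 3 mm or more before its turn ((value of joint square_key above 0.003 m and value of joint round_key below 0.005 m) or (value of joint bar_key above 0.003 m and value of joint square_key below 0.005 m)).
It fails at once if a switch box is hit or pressed with more than 30 N (contact force between any of the fingers, the arm and round_switch above 30 N or contact force between any of the fingers, the arm and square_switch above 30 N or contact force between any of the fingers, the arm and bar_switch above 30 N).
It fails at once if a switch box is lifted, carried or shoved by more than 20 mm, or tipped by more than 0.2 rad (distance of any of round_switch, square_switch, bar_switch from where it was at the start of the episode above 0.02 m or angle between any of round_switch, square_switch, bar_switch's own z axis and vertical above 0.2 rad).
It fails at once if a cup or vial is moved by more than 20 mm or tipped by more than 0.3 rad (distance of any of cup_left, cup_right, vial_left, vial_right from where it was at the start of the episode above 0.02 m or angle between any of cup_left, cup_right, vial_left, vial_right's own z axis and vertical above 0.3 rad).
It also fails if it takes over 64 s, if anything falls off the work surface, if the arm or the gripper's body presses on something with over 40 N, if the wrist force passes 120 N, or if a joint passes its speed limit or range.

## Working session

There is one attempt and no reset: what is moved stays moved. The work goes in short steps, Python scripts to look and compute and a tool call to move; the robot and the scene stay as the last step left them, time stands still between calls to the robot, and variables do not carry over. Pictures are saved under pics/ and viewed, and the job is handed in when it is done.

Besides the shell and the picture viewer there is one more tool, called after "Call:" as a command line: name --argument value ..., lists and objects as JSON in quotes. servo_tool: Moves the arm, as the interface text tells. Its arguments: {"type":"object","properties":{"motion":{"type":"array"},"newtons":{"type":"number"}},"required":["motion"]}

```bash
ls; mkdir -p pics
python3 - <<'E'
from workcell import sensors, grab_frame, env
import cv2, numpy as np
s=sensors.state(); print(s)
for n in ("scene","top"):
    f=grab_frame(n); np.savez(f"{n}0.npz",**{k:v for k,v in f.items()})
    cv2.imwrite(f"pics/{n}0.png",f["image"][:,:,::-1])
    print(n,f["fx"],f["fy"],f["cx"],f["cy"],f["dist_coeffs"],f["extrinsics"].round(3).tolist() if hasattr(f["extrinsics"],'round') else f["extrinsics"])
E
```

```text
pics
{'time_s': 0.0, 'qpos': array([-7.71766070e+01,  1.83516414e+01,  8.97069956e+01, -6.60116813e-04,
        7.20421509e+01, -1.14656176e+00]), 'qvel': array([ 0.01106639, -0.07810776,  0.0308135 ,  0.01572183, -0.02484218,
       -0.01245813]), 'effort': array([-3.02999601e-03, -4.12468672e+01, -2.31975496e+01,  7.24301208e-02,
        4.56100318e-02, -1.32936766e-04]), 'ee_pos': array([ 138.69965311, -557.53852826,  232.1162414 ]), 'ee_rot': array([-1.79998611e+02,  1.00780327e-01, -7.60298400e+01]), 'force': array([-0.41799164, -0.26678796, -0.77528157]), 'torque': array([0.04418506, 0.05213596, 0.01750299]), 'gripper_width': 91.24093850247323}
scene 364.512624662698 364.512624662698 255.76711978360947 195.92915259967583 [0.01440993 0.         0.         0.         0.        ] [[-0.901, 0.174, -0.397, 106.922], [-0.433, -0.415, 0.8, 917.092], [-0.026, 0.893, 0.449, 576.899], [0.0, 0.0, 0.0, 1.0]]
top 391.7374977631636 391.7374977631636 267.05305083045806 190.6587328317743 [-0.08403007  0.          0.          0.          0.        ] [[0.011, 0.983, -0.183, 304.211], [-1.0, 0.01, -0.006, 19.553], [-0.004, 0.183, 0.983, 1244.213], [0.0, 0.0, 0.0, 1.0]]
```

View pics/scene0.png

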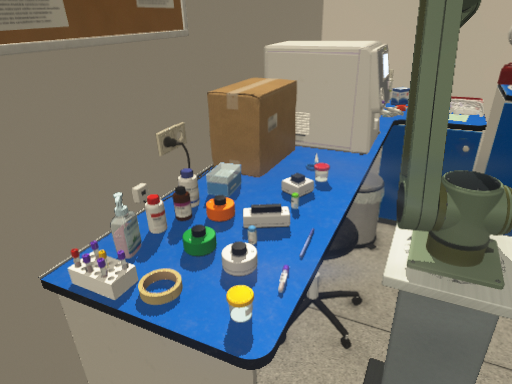

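View pics/top0.png

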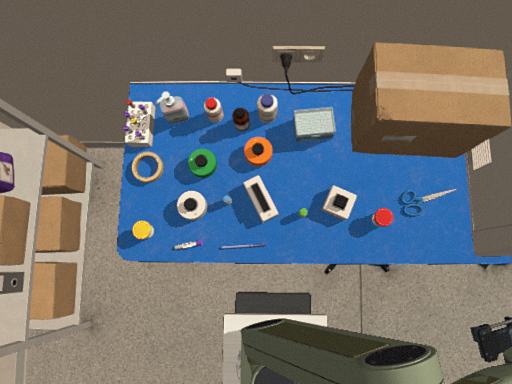

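The top view shows the white round switch at (192,206), the bar switch at (260,198) and the square switch at (340,202). The round look-alikes are green at (202,162) and orange at (258,150). The vials are at (227,200) and (303,212), the yellow cup at (142,230) and the red cup at (383,217). I'll use the white ones. Next I'll measure the key tops from both views.

```bash
cat > h.py <<'E'
import numpy as np, cv2
def ray(f,u,v):
    K=np.array([[f["fx"],0,f["cx"]],[0,f["fy"],f["cy"]],[0,0,1.]])
    p=cv2.undistortPoints(np.array([[[u,v]]],float),K,np.array(f["dist_coeffs"],float))[0,0]
    d=np.array([p[0],-p[1],-1.]); T=np.array(f["extrinsics"],float)
    return T[:3,3],T[:3,:3]@d
def onz(f,u,v,z):
    o,d=ray(f,u,v); return o+d*(z-o[2])/d[2]
E
python3 - <<'E'
from h import *
seeds={"top":{"round":(192,206),"square":(340,202),"bar":(260,198)},"scene":{"round":(239,249),"square":(297,179),"bar":(266,209)}}
for n in seeds:
    f=dict(np.load(n+"0.npz")); im=f["image"]; 
    dark=(im.max(2)<75).astype(np.uint8)
    k,l,st,c=cv2.connectedComponentsWithStats(dark,connectivity=4)
    for w,(u,v) in seeds[n].items():
        # nearest dark comp
        b=[i for i in range(1,k) if st[i,4]>15]
        i=min(b,key=lambda i:np.hypot(*(c[i]-[u,v])))
        ys,xs=np.where(l==i)
        pts=np.array([onz(f,x,y,64)[:2] for x,y in zip(xs,ys)],np.float32)
        r=cv2.minAreaRect(pts)
        print(n,w,c[i].round(1),st[i],"ctr64",onz(f,*c[i],64).round(1),"rect",np.round(r[0],1),np.round(r[1],1),round(r[2],1), "depth z",end=" ")
        d=f["depth"][int(c[i][1]),int(c[i][0])]; o,dd=ray(f,*c[i]); print((o+dd*d).round(1))
    # white housings, other things: by colour
    
f=dict(np.load("top0.npz"))
for w,(u,v,z) in dict(yel=(143,230,59),red=(383,217,59),v1=(227.5,200,49),v2=(303.5,212,49)).items(): print(w,onz(f,u,v,z).round(1))
im=f["image"][150:260,120:420,::-1]
cv2.imwrite("pics/crop_top.png",cv2.resize(im,None,fx=2.6,fy=2.6,interpolation=cv2.INTER_CUBIC))
E
```

```text
top round [189.8 204.3] [184 199  13  12 116] ctr64 [479.2 262.   64. ] rect [480.1 261.5] [35.5 34.3] 46.7 depth z [479.2 262.   64. ]
top square [340.  201.5] [333 195  15  14 139] ctr64 [ 492.8 -197.    64. ] rect [ 493. -197.] [36.2 36.1] 67.2 depth z [ 493.2 -197.4   61.8]
top bar [260.  197.3] [252 184  17  28 172] ctr64 [503.2  47.5  64. ] rect [504.   48.4] [88.7 17.8] 27.0 depth z [503.7  47.6  60.8]
scene round [238.6 251.4] [232 247  15   9  97] ctr64 [469.9 287.4  64. ] rect [470.7 285.8] [35.2 33. ] 23.6 depth z [474.1 280.2  58.1]
scene square [297.5 178.9] [292 176  12   7  49] ctr64 [ 484.3 -168.8   64. ] rect [ 484.1 -168.8] [38.1 50.8] 20.6 depth z [ 486.8 -175.8   60.7]
scene bar [266. 209.] [252 206  29   7 173] ctr64 [495.9  68.7  64. ] rect [495.5  68.2] [82.9 36. ] 26.2 depth z [501.8  55.9  56.3]
yel [398.8 403.7  59. ]
red [ 446.8 -329.3   59. ]
v1 [496.2 148.5  49. ]
v2 [461.3 -86.4  49. ]
```

View pics/crop_top.png

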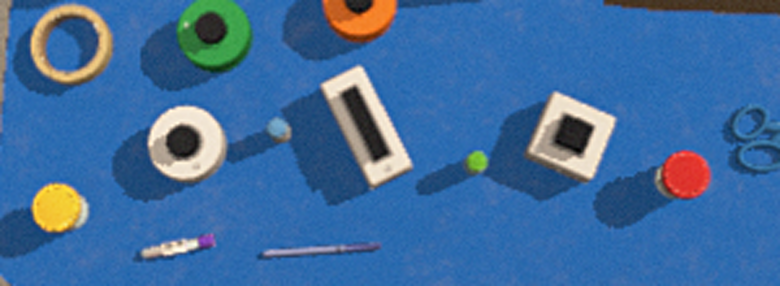

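Both views agree on which box is which. The scene view's centroids include the key sides, so the top view is the one to trust. I'll shut the gripper and swing over to the round switch at height.

Call:
servo_tool --motion '[14, 34, 0, 0, 0, 0.066, 0, 14, 34, 0, 0, 0, 0.066, 0, 14, 34, 0, 0, 0, 0.066, 0, 14, 34, 0, 0, 0, 0.066, 0, 14, 34, 0, 0, 0, 0.066, 0, 14, 34, 0, 0, 0, 0.066, 0, 14, 34, 0, 0, 0, 0.066, 0, 14, 34, 0, 0, 0, 0.066, 0]' --newtons 10

```text
time_s: 0.77
ee_pos: [250.8, -284.1, 232.7]
ee_rot: [-180.0, 0.0, -45.6]
force: [1.0, -0.5, -0.1]
gripper_width: 40.5
```

Call:
servo_tool --motion '[14, 34, 0, 0, 0, 0.066, 0, 14, 34, 0, 0, 0, 0.066, 0, 14, 34, 0, 0, 0, 0.066, 0, 14, 34, 0, 0, 0, 0.066, 0, 14, 34, 0, 0, 0, 0.066, 0, 14, 34, 0, 0, 0, 0.066, 0, 14, 34, 0, 0, 0, 0.066, 0, 14, 34, 0, 0, 0, 0.066, 0]'

```text
time_s: 1.43
ee_pos: [362.8, -12.1, 232.9]
ee_rot: [180.0, -0.0, -15.3]
force: [0.2, 0.4, -0.6]
gripper_width: 0.6
```

Call:
servo_tool --motion '[14, 34, 0, 0, 0, 0.066, 0, 14, 34, 0, 0, 0, 0.066, 0, 14, 34, 0, 0, 0, 0.066, 0, 14, 34, 0, 0, 0, 0.066, 0, 14, 34, 0, 0, 0, 0.066, 0, 12, 22, 0, 0, 0, 0.066, 0, 0, 0, 0, 0, 0, 0, 0, 0, 0, 0, 0, 0, 0, 0]'

```text
time_s: 2.1
ee_pos: [444.6, 178.7, 232.2]
ee_rot: [180.0, 0.1, 7.3]
force: [-0.7, 0.2, -0.1]
gripper_width: 0.3
```

Run:
```python
from workcell import sensors, grab_frame
import numpy as np, cv2
s=sensors.state(); f=grab_frame("wrist"); print(s["ee_pos"],s["ee_rot"],f["T_tool_cam"].round(3).tolist(),f["fx"],f["dist_coeffs"])
np.savez("w0.npz",ee_pos=s["ee_pos"],ee_rot=s["ee_rot"],**f); cv2.imwrite("pics/w0.png",f["image"][:,:,::-1])
```

```text
[444.64711206 178.70881705 232.21169258] [1.79957434e+02 9.84564452e-02 7.25376375e+00] [[1.0, 0.0, -0.001, -0.418], [0.0, -0.965, -0.263, -74.298], [-0.001, 0.263, -0.965, -151.289], [0.0, 0.0, 0.0, 1.0]] 269.4072379279657 [-0.02901064  0.          0.          0.          0.        ]
```

View pics/w0.png

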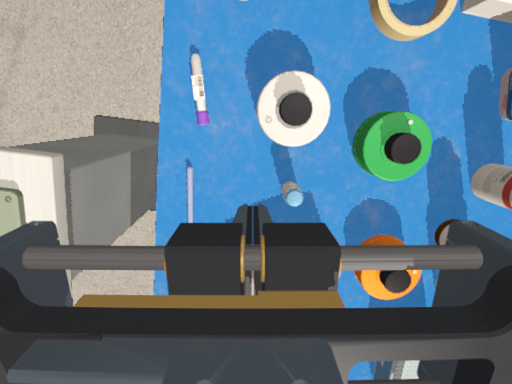

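The wrist view shows the white round switch at about (293,108) with its black key at (295,109). The green one is at (392,145) and the blue-topped vial at (292,193). I'll cast the key onto z=64.

```bash
cat >> h.py <<'E'
from scipy.spatial.transform import Rotation as R
def wristf(f):
    T=np.eye(4); T[:3,:3]=R.from_euler('xyz',f["ee_rot"],degrees=True).as_matrix(); T[:3,3]=f["ee_pos"]
    f=dict(f); f["extrinsics"]=T@f["T_tool_cam"]; return f
def keyat(f,u,v,z=64,th=60,rad=45):
    im=f["image"]; m=(im.max(2)<th).astype(np.uint8)
    k,l,st,c=cv2.connectedComponentsWithStats(m,connectivity=4)
    i=min([i for i in range(1,k) if st[i,4]>60],key=lambda i:np.hypot(*(c[i]-[u,v])))
    ys,xs=np.where(l==i)
    pts=np.array([onz(f,x,y,z)[:2] for x,y in zip(xs,ys)],np.float32)
    r=cv2.minAreaRect(pts); print("px",c[i].round(1),"area",st[i,4],"mean",pts.mean(0).round(1),"rect",np.round(r[0],1),np.round(r[1],1),round(r[2],1))
    o,dd=ray(f,*c[i]); print("depth pt",(o+dd*f["depth"][int(c[i][1]),int(c[i][0])]).round(1))
def whiteat(f,u,v,z=44):
    im=f["image"].astype(int); m=((im.min(2)>150)).astype(np.uint8)
    k,l,st,c=cv2.connectedComponentsWithStats(m)
    i=min([i for i in range(1,k) if st[i,4]>300],key=lambda i:np.hypot(*(c[i]-[u,v])))
    ys,xs=np.where(l==i)
    pts=np.array([onz(f,x,y,z)[:2] for x,y in zip(xs,ys)],np.float32)
    r=cv2.minAreaRect(pts); print("white rect",np.round(r[0],1),np.round(r[1],1),round(r[2],1))
E
python3 - <<'E'
from h import *
f=wristf(np.load("w0.npz"))
keyat(f,295,109); whiteat(f,293,108)
f=dict(np.load("top0.npz"))
for p in ((192,206),(340,202),(260,198)): whiteat(f,*p)
E
```

```text
px [391.7 144.7] area 220 mean [603.2 240.2] rect [605.4 241. ] [34.3 19.7] 75.1
depth pt [605.3 240.1  60.1]
white rect [483.7 265.1] [88.6 87.7] 7.3
white rect [482.6 263.3] [85.8 85.2] 46.6
white rect [ 496.  -201.1] [81.2 80.3] 66.7
white rect [507.   46.2] [136.8  53. ] 27.2
```

Run:
```python
from h import *
f=wristf(np.load("w0.npz"))
for th in (30,45): keyat(f,295,109,th=th)
print(f["image"][109,285:307].max(1))
```

```text
px [390.2 144.8] area 131 mean [601.4 239.9] rect [602.4 240.1] [29.9 12.8] 81.2
depth pt [604.7 239.7  57.6]
px [390.7 144.9] area 172 mean [602.  239.9] rect [603.1 240.5] [32.5 14.9] 80.9
depth pt [605.4 239.7  57.6]
[69 66 68 67 68 69 70 70 68 69 69 71 70 72 71 69 72 69 71 71 72 74]
```

Run:
```python
from h import *
f=wristf(np.load("w0.npz"))
for th in (80,95): keyat(f,295,109,th=th)
```

```text
px [294.9 108.7] area 806 mean [482.2 265.7] rect [481.9 265.6] [35.7 34.1] 7.4
depth pt [482.4 265.8  63. ]
px [294.9 108.7] area 827 mean [482.2 265.6] rect [481.8 265.1] [35.5 35.3] 10.3
depth pt [482.3 265.7  63.1]
```

The wrist camera puts the round key at (482,265), 35 mm across at z≈63. That agrees with the top view and the description. I'll move over it, descend to about 10 mm above, then press slowly.

Call:
servo_tool --motion '[12.5, 28.7, 0, 0, 0, 0, 0, 12.5, 28.7, 0, 0, 0, 0, 0, 12.5, 28.6, 0, 0, 0, 0, 0, 0, 0, -35, 0, 0, 0, 0, 0, 0, -35, 0, 0, 0, 0, 0, 0, -30, 0, 0, 0, 0, 0, 0, -20, 0, 0, 0, 0, 0, 0, -15, 0, 0, 0, 0, 0, 0, 0, 0, 0, 0, 0, 0, 0, 0, 0, 0, 0, 0]'

```text
time_s: 2.98
ee_pos: [481.8, 262.6, 97.9]
ee_rot: [180.0, 0.1, 7.1]
force: [0.2, 0.1, 0.7]
gripper_width: 0.3
```

Call:
servo_tool --motion '[0, 2, -4, 0, 0, 0, 0, 0, 0, -4, 0, 0, 0, 0, 0, 0, -2, 0, 0, 0, 0, 0, 0, -2, 0, 0, 0, 0, 0, 0, -2, 0, 0, 0, 0, 0, 0, -2, 0, 0, 0, 0, 0, 0, 0, 0, 0, 0, 0, 0, 0, 0, 0, 0, 0, 0]'

```text
time_s: 3.65
ee_pos: [482.3, 266.0, 82.0]
ee_rot: [180.0, -0.0, 7.2]
force: [-0.7, -0.1, 0.6]
gripper_width: 0.4
```

Call:
servo_tool --motion '[0, 0, -2, 0, 0, 0, 0, 0, 0, -2, 0, 0, 0, 0, 0, 0, -2, 0, 0, 0, 0, 0, 0, -1, 0, 0, 0, 0, 0, 0, 0, 0, 0, 0, 0, 0, 0, 0, 0, 0, 0, 0]'

```text
time_s: 4.15
ee_pos: [482.4, 266.1, 75.0]
ee_rot: [-180.0, -0.0, 7.2]
force: [0.9, 0.4, 1.1]
gripper_width: 0.6
```

Call:
servo_tool --motion '[0, 0, -1, 0, 0, 0, 0, 0, 0, -1, 0, 0, 0, 0, 0, 0, -1, 0, 0, 0, 0, 0, 0, -1, 0, 0, 0, 0, 0, 0, 0, 0, 0, 0, 0, 0, 0, 0, 0, 0, 0, 0]'

```text
time_s: 4.65
ee_pos: [482.5, 266.1, 71.4]
ee_rot: [-180.0, -0.0, 7.2]
force: [-0.6, -0.5, 5.4]
gripper_width: 0.5
```

Call:
servo_tool --motion '[0, 0, -1, 0, 0, 0, 0, 0, 0, -1, 0, 0, 0, 0, 0, 0, 0, 0, 0, 0, 0, 0, 0, 0, 0, 0, 0, 0]'

```text
time_s: 4.98
ee_pos: [482.5, 266.1, 69.7]
ee_rot: [-180.0, -0.0, 7.2]
force: [-1.4, -0.3, 8.6]
gripper_width: 0.7
```

The force rose 3.2 N over the last 2 mm, which matches the 1.5 N/mm cushion, so the round key is at its stop. I'll retract straight up.

Call:
servo_tool --motion '[0, 0, 4, 0, 0, 0, 0, 0, 0, 8, 0, 0, 0, 0, 0, 0, 25, 0, 0, 0, 0, 0, 0, 35, 0, 0, 0, 0, 0, -30, 20, 0, 0, 0, 0, 0, -40, 10, 0, 0, 0, 0, 0, -40, 10, 0, 0, 0, 0, 0, 0, 0, 0, 0, 0, 0, 0, 0, 0, 0, 0, 0, 0]'

```text
time_s: 5.73
ee_pos: [482.3, 154.4, 181.6]
ee_rot: [-180.0, -0.1, 7.0]
force: [0.1, 0.7, -0.3]
gripper_width: 0.7
```

Run:
```python
from workcell import sensors, grab_frame
from h import *
s=sensors.state(); f=grab_frame("wrist"); print(s["ee_pos"],s["force"])
np.savez("w1.npz",ee_pos=s["ee_pos"],ee_rot=s["ee_rot"],**f); cv2.imwrite("pics/w1.png",f["image"][:,:,::-1])
f=wristf(np.load("w1.npz"))
f=dict(f); 
c,d=f["extrinsics"][:3,3],0
# pixel of expected key
P=np.linalg.inv(f["extrinsics"])@np.array([482,266,56,1]); u=f["cx"]+f["fx"]*P[0]/-P[2]; v=f["cy"]+f["fy"]*P[1]/P[2]; print(u,v)
keyat(f,u,v,56,th=85)
t=dict(np.load("top0.npz"))
for p in ((360,120),(380,145),(357,150),(400,152),(450,150)):
    o,r=ray(t,*p); print(p,(o+r*t["depth"][p[1],p[0]]).round())
```

```text
[482.32194131 154.4132861  181.59675578] [ 0.11705025  0.69808261 -0.32278686]
266.0571144073015 75.59796361266022
px [267.2  77. ] area 1184 mean [483.3 265.4] rect [483.5 265.2] [36.1 35.3] 53.4
depth pt [483.3 265.6  54.7]
(360, 120) [ 724. -247.  149.]
(380, 145) [ 660. -315.  109.]
(357, 150) [ 666. -262.   33.]
(400, 152) [ 659. -399.   42.]
(450, 150) [ 653. -541.   92.]
```

View pics/w1.png

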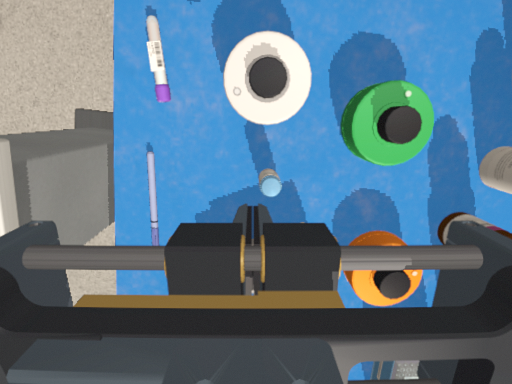

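The round key at (267,77) now sits at z≈55, was 63, so it is in, and the box hasn't moved. Next I'll go past the square switch for a wrist look.

Call:
servo_tool --motion '[1, -37, 3, 0, 0, 0, 0, 1, -37, 3, 0, 0, 0, 0, 1, -37, 3, 0, 0, 0, 0, 1, -37, 3, 0, 0, 0, 0, 1, -37, 3, 0, 0, 0, 0, 1, -37, 3, 0, 0, 0, 0, 1, -37, 3, 0, 0, 0, 0, 1, -37, 3, 0, 0, 0, 0]'

```text
time_s: 6.45
ee_pos: [490.5, -140.4, 204.4]
ee_rot: [-179.9, 0.1, 7.3]
force: [0.9, 0.3, 1.2]
gripper_width: 0.2
```

Call:
servo_tool --motion '[1, -37, 3, 0, 0, 0, 0, 1, -37, 3, 0, 0, 0, 0, 1, -37, 3, 0, 0, 0, 0, 1, -25, 3, 0, 0, 0, 0, 0, 0, 0, 0, 0, 0, 0, 0, 0, 0, 0, 0, 0, 0, 0, 0, 0, 0, 0, 0, 0]'

```text
time_s: 7.03
ee_pos: [494.5, -274.4, 216.0]
ee_rot: [-179.9, 0.1, 7.2]
force: [-0.3, 1.0, 1.3]
gripper_width: 0.2
```

Run:
```python
from workcell import sensors, grab_frame
from h import *
s=sensors.state(); f=grab_frame("wrist"); print(s["ee_pos"],s["ee_rot"])
np.savez("w2.npz",ee_pos=s["ee_pos"],ee_rot=s["ee_rot"],**f); cv2.imwrite("pics/w2.png",f["image"][:,:,::-1])
f=wristf(np.load("w2.npz"))
P=np.linalg.inv(f["extrinsics"])@np.array([494,-199,64,1]); u=f["cx"]+f["fx"]*P[0]/-P[2]; v=f["cy"]+f["fy"]*P[1]/P[2]; print(u,v)
keyat(f,u,v,64,th=85); whiteat(f,u,v)
```

```text
[ 494.52800322 -274.44921606  215.97445333] [-1.79881942e+02  7.63339757e-02  7.23130609e+00]
260.7896629172878 114.84874174635165
px [263.  114.6] area 1024 mean [ 496.4 -198.3] rect [ 496.4 -198.4] [34.4 34.3] 66.6
depth pt [ 496.4 -198.2   63. ]
white rect [ 497.1 -199.1] [82.9 82.7] 66.5
```

View pics/w2.png

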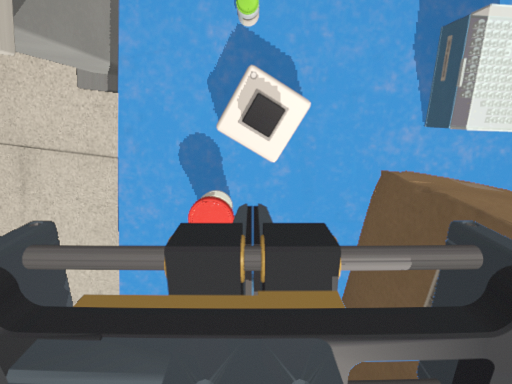

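The square key is at (263,114), which gives (496.5,-198.5) at z=63 with a 34 mm side. The red cup is at (211,211). I'll move over the square key and descend.

Call:
servo_tool --motion '[1, 38, 0, 0, 0, 0, 0, 1, 38, 0, 0, 0, 0, 0, 0, 0, -35, 0, 0, 0, 0, 0, 0, -35, 0, 0, 0, 0, 0, 0, -25, 0, 0, 0, 0, 0, 0, -15, 0, 0, 0, 0, 0, 0, -8, 0, 0, 0, 0, 0, 0, 0, 0, 0, 0, 0, 0, 0, 0, 0, 0, 0, 0]'

```text
time_s: 7.83
ee_pos: [496.7, -199.3, 99.4]
ee_rot: [180.0, -0.0, 7.2]
force: [0.5, -1.3, 0.1]
gripper_width: 0.1
```

Tip at z≈80. I'll press slowly to about tip 52.

Call:
servo_tool --motion '[0, 0, -5, 0, 0, 0, 0, 0, 0, -5, 0, 0, 0, 0, 0, 0, -3, 0, 0, 0, 0, 0, 0, -2, 0, 0, 0, 0, 0, 0, -2, 0, 0, 0, 0, 0, 0, -2, 0, 0, 0, 0, 0, 0, -2, 0, 0, 0, 0, 0, 0, -2, 0, 0, 0, 0, 0, 0, 0, 0, 0, 0, 0, 0, 0, 0, 0, 0, 0, 0]'

```text
time_s: 8.67
ee_pos: [496.3, -200.1, 76.0]
ee_rot: [180.0, -0.0, 7.2]
force: [-0.3, 0.4, 1.3]
gripper_width: 0.3
```

Call:
servo_tool --motion '[0, 0, -1, 0, 0, 0, 0, 0, 0, -1, 0, 0, 0, 0, 0, 0, -1, 0, 0, 0, 0, 0, 0, -1, 0, 0, 0, 0, 0, 0, 0, 0, 0, 0, 0, 0, 0, 0, 0, 0, 0, 0]'

```text
time_s: 9.17
ee_pos: [496.4, -200.1, 72.2]
ee_rot: [180.0, -0.0, 7.2]
force: [-1.5, 0.8, 4.6]
gripper_width: 0.6
```

Call:
servo_tool --motion '[0, 0, -1, 0, 0, 0, 0, 0, 0, -1, 0, 0, 0, 0, 0, 0, -0.5, 0, 0, 0, 0, 0, 0, 0, 0, 0, 0, 0, 0, 0, 0, 0, 0, 0, 0]'

```text
time_s: 9.58
ee_pos: [496.4, -200.1, 70.0]
ee_rot: [180.0, -0.0, 7.2]
force: [-2.0, -0.0, 7.7]
gripper_width: 0.2
```

At its stop, 7.7 N. I'll retract, then move to where the wrist camera sees the bar.

Call:
servo_tool --motion '[0, 0, 4, 0, 0, 0, 0, 0, 0, 8, 0, 0, 0, 0, 0, 0, 25, 0, 0, 0, 0, 0, 0, 35, 0, 0, 0, 0, 0, 0, 35, 0, 0, 0, 0, 2, 38, 15, 0, 0, 0, 0, 2, 38, 10, 0, 0, 0, 0, 2, 38, 0, 0, 0, 0, 0, 2, 38, 0, 0, 0, 0, 0, 0, 0, 0, 0, 0, 0, 0]'

```text
time_s: 10.42
ee_pos: [504.2, -42.4, 201.8]
ee_rot: [-179.8, -0.1, 7.5]
force: [0.2, 0.3, -0.7]
gripper_width: 0.7
```

Call:
servo_tool --motion '[0, 0, 0, 0, 0, 0, 0, 0, 0, 0, 0, 0, 0, 0]'

```text
time_s: 10.58
ee_pos: [504.3, -48.1, 201.4]
ee_rot: [180.0, 0.0, 7.2]
force: [-0.3, -0.2, 0.7]
gripper_width: 0.3
```

Run:
```python
from workcell import sensors, grab_frame
from h import *
s=sensors.state(); f=grab_frame("wrist"); print(s["ee_pos"],s["ee_rot"])
np.savez("w3.npz",ee_pos=s["ee_pos"],ee_rot=s["ee_rot"],**f); cv2.imwrite("pics/w3.png",f["image"][:,:,::-1])
f=wristf(np.load("w3.npz"))
P=np.linalg.inv(f["extrinsics"])@np.array([506,48,64,1]); u=f["cx"]+f["fx"]*P[0]/-P[2]; v=f["cy"]+f["fy"]*P[1]/P[2]; print(u,v)
keyat(f,u,v,64,th=85); whiteat(f,u,v)
t=grab_frame("top"); cv2.imwrite("pics/top1.png",t["image"][:,:,::-1])
for p in ((340,201),(190,204),(260,197)):
    o,r=ray(t,*p); print(p,(o+r*t["depth"][p[1],p[0]]).round(1))
whiteat(t,340,202); whiteat(t,192,206)
```

```text
[504.2741478  -48.06531437 201.38553986] [1.79980619e+02 7.50070339e-03 7.21064996e+00]
265.96755218459066 93.82712464071398
px [267.8  93.3] area 1667 mean [507.6  49. ] rect [507.2  48.8] [87.3 18.8] 27.4
depth pt [507.8  49.2  62.5]
white rect [507.7  48.3] [138.   55.3] 27.3
(340, 201) [ 496.  -199.    53.2]
(190, 204) [482.1 264.2  50.8]
(260, 197) [504.3  47.7  63.2]
white rect [ 755.1 -124.3] [ 73.2 124.4] 6.3
white rect [490.8 263.8] [70.5 89.5] 11.4
```

View pics/w3.png

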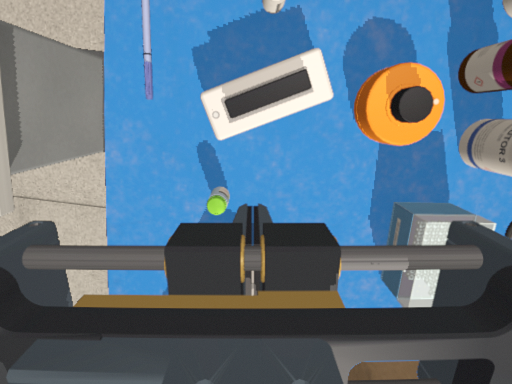

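The top depth confirms the square key is down. The bar key is at (268,93), giving (507.5,49), 87x19 mm, z≈63. I'll move over it.

Call:
servo_tool --motion '[1, 33, 0, 0, 0, 0, 0, 1, 33, 0, 0, 0, 0, 0, 1, 32, 0, 0, 0, 0, 0, 0, 0, -35, 0, 0, 0, 0, 0, 0, -35, 0, 0, 0, 0, 0, 0, -20, 0, 0, 0, 0, 0, 0, -10, 0, 0, 0, 0, 0, 0, 0, 0, 0, 0, 0, 0, 0, 0, 0, 0, 0, 0]'

```text
time_s: 11.43
ee_pos: [508.0, 49.2, 101.8]
ee_rot: [180.0, -0.0, 7.1]
force: [-0.3, 0.8, 0.4]
gripper_width: 0.5
```

Call:
servo_tool --motion '[0, 0, -5, 0, 0, 0, 0, 0, 0, -5, 0, 0, 0, 0, 0, 0, -5, 0, 0, 0, 0, 0, 0, -2, 0, 0, 0, 0, 0, 0, -2, 0, 0, 0, 0, 0, 0, -2, 0, 0, 0, 0, 0, 0, -2, 0, 0, 0, 0, 0, 0, -2, 0, 0, 0, 0, 0, 0, 0, 0, 0, 0, 0, 0, 0, 0, 0, 0, 0, 0]'

```text
time_s: 12.27
ee_pos: [507.3, 50.0, 76.5]
ee_rot: [180.0, -0.0, 7.2]
force: [-1.4, 0.2, 2.0]
gripper_width: 0.7
```

Call:
servo_tool --motion '[0, 0, -1, 0, 0, 0, 0, 0, 0, -1, 0, 0, 0, 0, 0, 0, -1, 0, 0, 0, 0, 0, 0, -1, 0, 0, 0, 0, 0, 0, 0, 0, 0, 0, 0, 0, 0, 0, 0, 0, 0, 0]'

```text
time_s: 12.77
ee_pos: [507.3, 50.0, 72.6]
ee_rot: [-180.0, -0.0, 7.2]
force: [-1.0, -0.2, 3.4]
gripper_width: 0.5
```

Call:
servo_tool --motion '[0, 0, -1, 0, 0, 0, 0, 0, 0, -1, 0, 0, 0, 0, 0, 0, 0, 0, 0, 0, 0, 0, 0, 0, 0, 0, 0, 0]'

```text
time_s: 13.1
ee_pos: [507.3, 50.0, 70.8]
ee_rot: [180.0, -0.0, 7.2]
force: [-1.6, -0.3, 6.5]
gripper_width: 0.9
```

Another 1 mm down for margin, then retract and look.

Call:
servo_tool --motion '[0, 0, -1, 0, 0, 0, 0, 0, 0, 0, 0, 0, 0, 0, 0, 0, 0, 0, 0, 0, 0]'

```text
time_s: 13.35
ee_pos: [507.4, 50.0, 70.0]
ee_rot: [180.0, -0.0, 7.2]
force: [-2.7, -0.6, 8.9]
gripper_width: 0.8
```

Call:
servo_tool --motion '[0, 0, 4, 0, 0, 0, 0, 0, 0, 8, 0, 0, 0, 0, 0, 0, 25, 0, 0, 0, 0, 0, 0, 35, 0, 0, 0, 0, 0, 0, 35, 0, 0, 0, 0, 0, -32, 15, 0, 0, 0, 0, 0, -33, 10, 0, 0, 0, 0, 0, -33, 0, 0, 0, 0, 0, 0, 0, 0, 0, 0, 0, 0, 0, 0, 0, 0, 0, 0, 0]'

```text
time_s: 14.18
ee_pos: [507.2, -49.1, 201.5]
ee_rot: [-180.0, -0.0, 7.0]
force: [-0.8, -0.0, -1.1]
gripper_width: 0.2
```

Run:
```python
from workcell import sensors, grab_frame
from h import *
s=sensors.state(); f=grab_frame("wrist"); print(s["ee_pos"],s["force"])
np.savez("w4.npz",ee_pos=s["ee_pos"],ee_rot=s["ee_rot"],**f); cv2.imwrite("pics/w4.png",f["image"][:,:,::-1])
f=wristf(np.load("w4.npz")); keyat(f,268,93,56,th=85); whiteat(f,268,93)
t=grab_frame("top"); np.savez("top2.npz",**t); cv2.imwrite("pics/top2.png",t["image"][:,:,::-1])
c=grab_frame("scene");cv2.imwrite("pics/scene2.png",c["image"][:,:,::-1])
t0=np.load("top0.npz"); 
for n,fr in (("before",t0),("after",t)):
  print(n,[float(np.median(fr["depth"][y-1:y+2,x-1:x+2])) .__round__(1) for x,y in ((190,204),(340,201),(260,197))])
```

```text
[507.22131376 -49.10166019 201.53779347] [-0.75459234 -0.01711061 -1.14270244]
px [264.3  92.4] area 1585 mean [507.7  49.2] rect [507.3  48.9] [87.7 18.9] 27.5
depth pt [507.9  49.4  54.7]
white rect [507.7  48.3] [138.   55.3] 27.4
before [1194.0, 1197.1, 1199.8]
after [1202.8, 1204.8, 1206.3]
```

View pics/scene2.png

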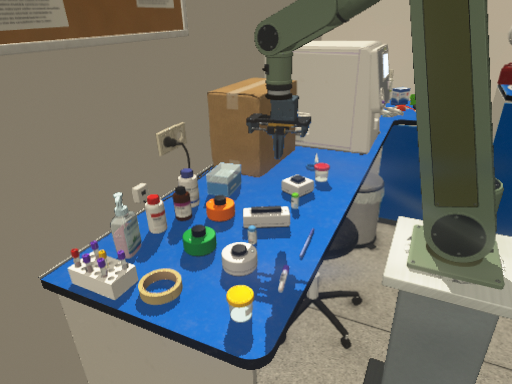

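View pics/top2.png

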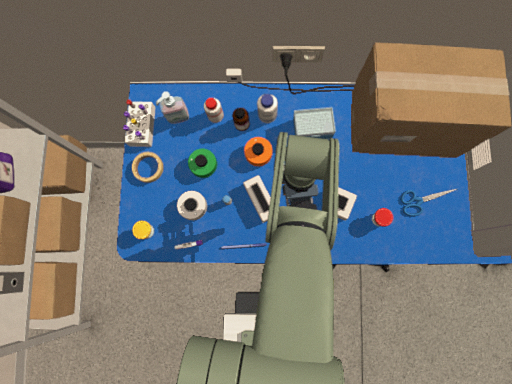

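The pictures show all three white keys low: round at (239,250), bar at (266,210) and square at (297,180) in the scene view. Cups and vials stand at the same pixels as at the start, and the arm is clear at z≈200. I'm handing in.

Run:
```python
from workcell import env
print(env.job_done())
```

```text
the job is handed in; nothing more can be done
None
```

I pressed the round key, then the square key, then the bar key of the white boxes, using the shut fingertips. I handed the job in at about 14 s, with the arm clear at z≈200 mm. The hand-in gave no verdict.

- **Force:** readings while pressing reached 8.6 N on the round key, 7.7 N on the square and 8.9 N on the bar. The rise of roughly 1.5 N per mm on the last part matches the cushion with the key at its stop.
- **Keys in:** each key top sits about 6.5–9 mm lower by top-camera depth (round 8.8, square 7.7, bar 6.5). The wrist camera gave z≈55 for the round and bar keys, down from about 63. I took no wrist picture of the square key after pressing it.
- **Boxes:** the wrist camera found the bar box within about 1 mm of its start and the round key within about 1–2 mm. I didn't measure the square box again; its key still appears in the same place in the top view.
- **Cups and vials:** they look upright and unmoved in the last scene picture. The right-hand vial was hidden by the arm in the last top view but visible in the scene view.
- **Checks that disagreed:** an automatic search for the white housings in a later top view found the wrong things, because the arm hid part of the scene, so I ignored those results. The key centres from the top camera also differed by 2–4 mm from the wrist camera's, and I used the wrist values.

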